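Stand the tipped sample jar up and close it up to the blue-capped jar

ROBOT

A 7-joint arm with a two-finger parallel gripper is mounted at the origin on the work surface. World frame = base frame: x ahead of the robot, y to its left, z up, the work surface at z = 0. Lengths are in m, angles in rad, forces in N, time in s.
With the tool pointing down it reaches from about 0.4 to 0.875 m from the base axis. Payload 19.3 kg.
Tool frame: the origin (TCP) lies midway between the tips of the shut fingers; the grasp point (between the pads) lies 19 mm behind it; x points along the fingers, y is the direction in which the jaws open and shut, and the axes are right-handed (so a half turn about x gives the same grasp; the last joint's range is limited). The gripper opens to 85 mm and grips with 20 to 120 N. Pads are 22 mm wide; open, the fingers measure 114 mm over their backs; the gripper's body (76 mm by 85 mm) begins 54 mm behind the grasp point. The pads swing forward as they close: fully open they stand 13 mm farther back than shut.
Start: joints at [1.261, 0.521, -0.036, 1.599, 0.021, 1.021, -0.113], TCP at [0.148, -0.607, 0.231] pointing down, gripper open.
Joint ranges: [-2.91, 2.91], [-0.3, 2.13], [-1.5, 1.42], [0.17, 2.43], [-1.26, 4.41], [0.16, 1.93], [-2.52, 2.52]. Speed limits (rad/s): [1.89, 1.89, 2.39, 2.39, 3.01, 3.01, 3.01].

INTERFACE

Orientations are given as [roll, pitch, yaw] about the fixed x, y, z axes, in that order (R = Rz(yaw) Ry(pitch) Rx(roll)).
In Python, from workcell import bot gives the robot as it stands. The module is installed in compiled form; this text tells all that it offers.
- The arm moves only by the tool servo_tool, never from a script. Its argument "targets" is a list of rows, each an object of numbers: "x", "y", "z": the shift along the tool's x, y, z as a fraction of full scale; "wx", "wy", "wz": the turn, a rotation vector about the tool's x, y, z as a fraction of full scale. A call has 1 to 12 rows; each row is the pose to reach, as a shift and turn from the pose measured when the call began, along the tool's axes at that moment, turning the shorter way round; what a row does not reach only later rows make up. Full scale, the value 1, is 40 cm for a shift and 360 degrees for a turn. A row lasts 1/8 s, in which the tool goes at most 62.5 mm and 10.7 degrees, less where a joint would pass 70% of its speed; a pose out of reach is approached as far as the arm can. A call with a number of a shift or a turn outside -1 to 1 is refused whole. A call with a gripper value outside its range is refused whole. "grip" is the gripper command: -1 is shut, 1 is fully open, values between are in proportion, set as the call begins (left out, the last holds). The fingers move at their own pace and stop on an object; "squeeze" is the grip in N (left out, the last holds). Time passes only in rows, so rows that repeat a pose let the fingers close. It gives the time, the measured TCP pose, the force and the opening at its end, in the units of the state.
- bot.observe(): the state, without advancing time (a new reading comes with each control period).
- bot.grab_frame(name): name is "side" or "top" or "wrist"; returns (picture, depth): 384x512x3 uint8, red, green, blue; 384x512 float32, m along the optical axis (not along the pixel's ray), 0 where there is no reading.
- bot.get_calibration(name): a dict with "intrinsics" (3x3 intrinsics, pixels), "R" (3x3) and "t" (3): a world point X has camera coordinates R X + t. Camera axes: x right, y down, z forward; pixel columns grow to the right and rows downward; lengths in m; the calibration is good to about 2 mm. The wrist camera is an equidistant fisheye: a pixel r from the principal point sees the ray r / f radians off the axis. A picture is of the moment at which its call begins: read the wrist's pose just before it. get_calibration takes no time and is no camera call; for the wrist camera it gives the pose at the moment of the call.
- bot.job_done(): hands the job in, once; it reports no verdict.
Trained networks look in the newest picture that a camera, given by its name, has taken for a name from the list of things; names that differ only in an ending like _2 or _b are one class to them, and where a whole thing is asked for, a point or a joint stands for the part that bears it (a point fixed in the world has none). Each returns a list of dicts, best first, with "confidence" (0 to 1); they miss things now and then, are a little off and sometimes report something else, mostly with a low value. They report only what shows in the picture. A call takes as long as a camera call. They do not tell look-alikes from the thing itself.
- bot.trace(camera, target): "mask" (384x512 bool, what is visible of it) and "pixel" ([column, row] in pixels, amid what is visible of it).
The state is a dict: "clock": time; "qpos": joint angles; "qd": joint speeds; "joint_efforts": joint torques, N m; "position": TCP position; "tool_rot": TCP orientation; "force": force on the tool from outside, world axes, zero at the start; "moment": the same for the moment, N m; "grip_width": finger opening in m.
Only numpy, scipy, OpenCV 4.12 (cv2) and the standard library are available. Lean on these libraries where they do the work, as an engineer would, in place of code of your own. Each camera call takes 0.05 s, during which the arm holds its last target. There are 200 camera calls.

TASK

The open, empty sample jar has tipped over in the bench lane. Tip it up on its heel, without lifting it clear of the lane, so that it stands upright with its mouth up, and slide it along the lane until it just meets the blue-capped jar; take your hand away and leave everything still. The two capped jars, the reagent bottle and the loose white cap must stay where they are, upright.

Things in the scene. Friction and masses are not known exactly. Their poses are not given: they have to be found in the camera images.
- jar: Open, empty amber glass jar, a plain cylinder: outer diameter 76 mm, height 80 mm, wall 4 mm, floor 6 mm thick, 0.15 to 0.3 kg. Origin: centre of its underside; its own z axis runs from there out through the open mouth. It starts lying on its side on the lane floor, mouth towards the lane's +y. Standing, it slides when pushed near its foot but may topple if pushed high.
- jar_mouth (a point): Centre of the open jar's mouth, in the plane of its rim, 80 mm from the underside; inner diameter 68 mm. When the mouth is raised, the jar pivots on its heel (the lowest edge of its underside) and comes to stand centred about 38 mm towards the lane's -y from where its underside was; beyond about half way up it falls upright by itself.
- lane: Fixed straight lane along its own y axis: a dark base plate 660 mm long and 8 mm thick (from y = -310 to +350 mm in its frame) with an aluminium profile rail 20 mm wide along each side, 88 mm apart inside, their tops 30 mm above the bench. Origin: on the centre line, at bench height, 8 mm below the lane floor; x points across, z up. The ends are open.
- blue_jar: Closed, filled amber jar with a blue cap and a white paper band, standing in the lane at one end of the row (either end); diameter 76 mm, height 72 mm with its cap (cap 68 mm across), about 0.5 kg, loose. Origin: centre of its underside.
- orange_jar: The same closed, filled jar but with an orange cap, standing in the lane at the other end of the row; 76 mm across, 72 mm high, about 0.5 kg, loose. Origin: centre of its underside.
- reagent: Amber reagent bottle with a red cap standing on the bench beyond the lane: diameter 56 mm, 125 mm high, loose. Origin: centre of its underside.
- white_cap: Loose white screw cap lying flat on the bench beyond the lane: diameter 70 mm, 16 mm thick. Origin: centre of its underside.
There are look-alikes about, which are no part of the job. Leave any yellow look-alike of the reagent alone. What is shaped like the jar but turquoise is not meant.

How it is judged:
At the end, for the whole second after the job is handed in: The open jar stands mouth up (within about 3 degrees) on the lane floor between the rails, touching the blue-capped jar or within 5 mm of it, at rest; both capped jars and the reagent bottle upright, and they and the white cap within 15 mm of where they began (angle between each of jar, blue_jar, orange_jar, reagent's own z axis and vertical below 0.06 rad and height (world z) of jar between 0.004 and 0.012 m and horizontal distance between jar and blue_jar below 0.081 m and x of jar in the frame of lane between -0.012 and 0.012 m and distance of each of blue_jar, orange_jar, reagent, white_cap from where it was at the start of the episode below 0.015 m and linear speed of each of jar, blue_jar below 0.01 m/s).
It fails at once if the open jar is lifted clear of the lane (the centre of its underside more than 65 mm above the bench) (height (world z) of jar above 0.065 m).
It fails at once if the blue-capped jar is moved more than 15 mm or tipped (distance of blue_jar from where it was at the start of the episode above 0.015 m or angle between blue_jar's own z axis and vertical above 0.3 rad).
It fails at once if the orange-capped jar is moved more than 15 mm or tipped (distance of orange_jar from where it was at the start of the episode above 0.015 m or angle between orange_jar's own z axis and vertical above 0.3 rad).
It fails at once if the reagent bottle or the loose white cap is moved more than 15 mm, or the bottle tipped (distance of any of reagent, white_cap from where it was at the start of the episode above 0.015 m or angle between reagent's own z axis and vertical above 0.3 rad).
It also fails if it takes over 54 s, if anything falls off the work surface, if the arm or the gripper's body presses on something with over 40 N, if the wrist force passes 120 N, or if a joint passes its speed limit or range.

## Working session

There is one attempt and no reset: what is moved stays moved. The work goes in short steps, Python scripts to look and compute and a tool call to move; the robot and the scene stay as the last step left them, time stands still between calls to the robot, and variables do not carry over. Pictures are saved under pics/ and viewed, on a budget of 10 in all, crops included, one or two more only if the job needs it, and the job is handed in when it is done.

Besides the shell and the picture viewer there is one more tool, called after "Call:" as a command line: name --argument value ..., lists and objects as JSON in quotes. servo_tool: Moves the arm, as the interface text tells. Shift numbers are shares of 40 cm and turn numbers shares of 360 degrees, none past 1 either way. Its arguments: {"type":"object","properties":{"targets":{"type":"array"},"grip":{"type":"number"},"squeeze":{"type":"number"}},"required":["targets"]}

```bash
mkdir -p pics; cat > h.py <<'E'
import numpy as np, cv2
from workcell import bot
from scipy.spatial.transform import Rotation as Ro
def pts(cam,mask,depth,cal):
    v,u=np.nonzero(mask&(depth>0)); d=depth[v,u]; K=cal["intrinsics"]
    c=np.c_[(u-K[0][2])/K[0][0]*d,(v-K[1][2])/K[1][1]*d,d]
    return (c-np.array(cal["t"]))@np.array(cal["R"])
def save(n,im): cv2.imwrite("pics/"+n,im[:,:,::-1])
E
python3 - <<'E'
from h import *
np.set_printoptions(precision=3,suppress=True)
s=bot.observe(); print(s)
ims=[]
for c in ["side","top"]:
    im,d=bot.grab_frame(c); cal=bot.get_calibration(c); save(c+"0.png",im); ims.append(im)
    for n in ["jar","blue_jar","orange_jar","reagent","white_cap","lane"]:
        for r in bot.trace(c,n)[:4]:
            p=pts(c,r["mask"],d,cal)
            print(c,n,round(r["confidence"],2),np.round(r["pixel"]),np.median(p,0),np.percentile(p,2,axis=0),np.percentile(p,98,axis=0))
E
```

```text
{'clock': 0.0, 'qpos': array([ 1.261,  0.522, -0.036,  1.6  ,  0.021,  1.021, -0.113]), 'qd': array([ 0.   ,  0.001, -0.   , -0.001, -0.001, -0.   , -0.   ]), 'joint_efforts': array([  0.001, -92.713,   1.98 , -36.994,   0.018,   0.008,  -0.   ]), 'position': array([ 0.148, -0.607,  0.231]), 'tool_rot': array([-1.565,  1.57 ,  1.816]), 'force': array([-0.354, -0.136,  0.049]), 'moment': array([0.003, 0.002, 0.016]), 'grip_width': 0.0853608883306877}
side jar 0.77 [286. 215.] [0.523 0.054 0.065] [0.493 0.007 0.01 ] [0.577 0.085 0.085]
side jar 0.74 [337. 250.] [0.377 0.066 0.061] [0.343 0.017 0.003] [0.412 0.096 0.076]
side blue_jar 0.66 [191. 262.] [0.576 0.29  0.07 ] [0.555 0.251 0.016] [0.618 0.315 0.083]
side reagent 0.96 [196. 200.] [0.721 0.141 0.068] [0.707 0.111 0.003] [0.749 0.158 0.126]
side reagent 0.96 [178. 167.] [0.824 0.107 0.075] [0.809 0.081 0.012] [0.845 0.121 0.126]
side reagent 0.69 [224. 173.] [0.74  0.04  0.067] [0.725 0.01  0.005] [0.769 0.055 0.126]
side reagent 0.33 [261. 166.] [ 0.726 -0.094  0.016] [ 0.698 -0.135 -0.   ] [ 0.767 -0.066  0.02 ]
side white_cap
[... 294 characters left out ...]
.038 0.079] [ 0.495 -0.     0.011] [0.569 0.081 0.086]
top blue_jar 0.77 [174. 193.] [0.587 0.269 0.079] [0.555 0.239 0.008] [0.624 0.32  0.084]
top orange_jar 0.83 [357. 241.] [ 0.475 -0.199  0.079] [ 0.443 -0.237  0.022] [ 0.508 -0.17   0.083]
top reagent 0.82 [268. 138.] [0.739 0.027 0.087] [0.724 0.003 0.024] [0.764 0.051 0.127]
top reagent 0.8 [231. 144.] [0.722 0.125 0.086] [0.706 0.101 0.021] [0.745 0.152 0.127]
top reagent 0.78 [247. 108.] [0.822 0.09  0.084] [0.808 0.065 0.02 ] [0.846 0.116 0.127]
top white_cap 0.94 [315. 148.] [ 0.728 -0.101  0.017] [ 0.697 -0.132  0.007] [ 0.76  -0.07   0.021]
top lane 0.64 [279. 222.] [0.531 0.003 0.01 ] [ 0.418 -0.28   0.005] [0.648 0.343 0.034]
```

View pics/top0.png

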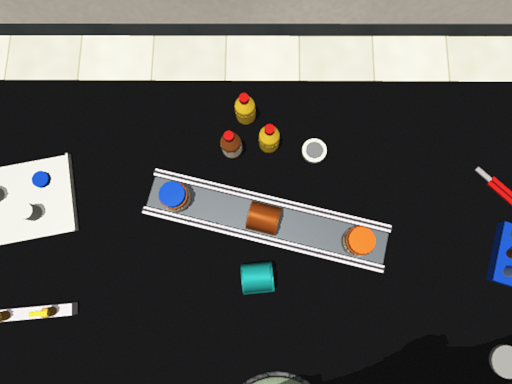

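View pics/side0.png

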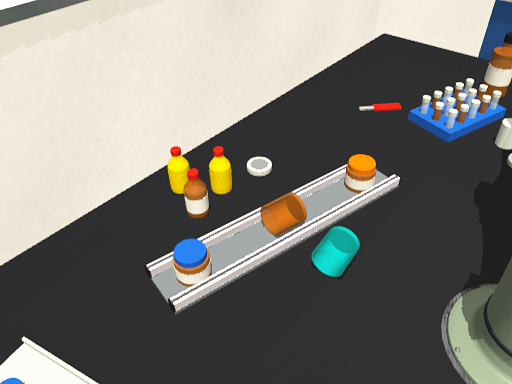

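The amber cylinder is at top (264,218) / side (284,214), between the blue jar (174,193) and the orange jar (360,241). The only thing it could be confused with is the turquoise cylinder at top (257,278) / side (336,250). The reagent is the amber bottle at top (231,144); the yellow bottles at (245,108) and (269,138) are look-alikes. I choose the amber one. Next I need its mouth direction and the geometry.

```bash
python3 - <<'E'
from h import *
np.set_printoptions(precision=4,suppress=True)
P={}
for c in ["side","top"]:
    im,d=bot.grab_frame(c); cal=bot.get_calibration(c); full=pts(c,np.ones(d.shape,bool),np.where(d>0,d,9.),cal).reshape(384,512,3); P[c]=(im,full)
a=cv2.resize(P["side"][0][180:250,245:325],(400,350),interpolation=cv2.INTER_CUBIC); b=cv2.resize(P["top"][0][190:250,230:298],(400,350),interpolation=cv2.INTER_CUBIC)
save("crop1.png",np.hstack([a,b]))
im,f=P["top"]
# lane direction: rail tops
m=(abs(f[...,2]-.031)<.004)&(f[...,0]>.38)&(f[...,0]<.68)&(abs(f[...,1])<.4)
xy=f[m][:,:2].astype(np.float32)
r=cv2.minAreaRect(xy); print("rail rect",r,len(xy)); print(cv2.boxPoints(r))
lane=np.array(r[0]); box=cv2.boxPoints(r); e=[box[1]-box[0],box[2]-box[1]]; e=max(e,key=np.linalg.norm); u=e/np.linalg.norm(e); u*=np.sign(u[1]); n=np.array([u[1],-u[0]])
print("u",u,"yaw u deg",np.degrees(np.arctan2(u[1],u[0])))
for c in P:
  im,f=P[c]
  q=f.reshape(-1,3); s=(q[:,:2]-lane)@u; t=(q[:,:2]-lane)@n
  k=(q[:,2]>.042)&(q[:,2]<.12)&(abs(t)<.06)&(abs(s)<.36)
  for lo,hi,nm in [(-.36,-.12,"orange"),(-.12,.15,"jar"),(.15,.36,"blue")]:
    w=k&(s>lo)&(s<hi); print(c,nm,w.sum(),"s",np.percentile(s[w],[1,50,99]),"t",np.percentile(t[w],[1,50,99]),"z",np.percentile(q[w,2],[1,50,99]))
    w&=q[:,2]>.072
    print("   top ring s",np.percentile(s[w],[1,99]),"t",np.percentile(t[w],[1,99]))
E
```

```text
rail rect ((0.534159243106842, 0.03228422999382019), (0.6638224720954895, 0.12870144844055176), 76.65496063232422) 3667
[[ 0.3949 -0.2758]
 [ 0.5202 -0.3055]
 [ 0.6734  0.3404]
 [ 0.5482  0.3701]]
u [0.2308 0.973 ] yaw u deg 76.65495
side orange 736 s [-0.2748 -0.2306 -0.2064] t [-0.0373 -0.0099  0.0312] z [0.0426 0.0762 0.0823]
   top ring s [-0.2766 -0.2112] t [-0.033   0.0321]
side jar 979 s [-0.0302  0.0127  0.0488] t [-0.0389 -0.0206  0.0344] z [0.0429 0.0755 0.0858]
   top ring s [-0.03    0.0488] t [-0.0283  0.0235]
side blue 1173 s [0.22   0.2576 0.2895] t [-0.0378 -0.0148  0.0302] z [0.0429 0.0791 0.083 ]
   top ring s [0.2204 0.2849] t [-0.0336  0.0319]
top orange 759 s [-0.2779 -0.2414 -0.2094] t [-0.0365 -0.0024  0.0329] z [0.0455 0.0793 0.0836]
   top ring s [-0.2779 -0.214 ] t [-0.0314  0.0316]
top jar 897 s [-0.0322  0.0065  0.0459] t [-0.0383 -0.005   0.0343] z [0.0508 0.0787 0.0861]
   top ring s [-0.032   0.0461] t [-0.0282  0.0258]
top blue 714 s [0.2128 0.2441 0.2817] t [-0.0371 -0.003   0.0343] z [0.0449 0.0798 0.0844]
   top ring s [0.2177 0.2821] t [-0.0323  0.0305]
```

View pics/crop1.png

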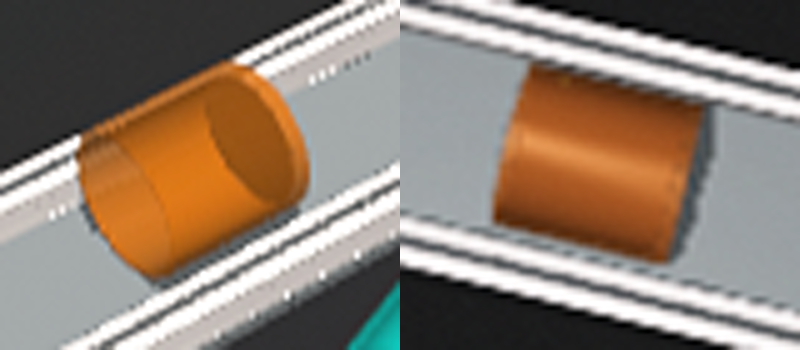

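```bash
cat >> h.py <<'E'
L=np.array([0.53416,0.03228]); U=np.array([.2308,.9730]); N=np.array([.9730,-.2308])
E
python3 - <<'E'
from h import *
np.set_printoptions(precision=3,suppress=True,linewidth=200)
for c in ["side","top"]:
    im,d=bot.grab_frame(c); cal=bot.get_calibration(c)
    C=-np.array(cal["R"]).T@cal["t"]; print(c,C,"s",(C[:2]-L)@U,"t",(C[:2]-L)@N)
    f=pts(c,np.ones(d.shape,bool),np.where(d>0,d,9.),cal).reshape(384,512,3)
    S=(f[...,:2]-L)@U; T=(f[...,:2]-L)@N
    if c=="side":
        for v in range(188,242,4): print(v,[ "%d/%d/%d"%(1e3*S[v,u],1e3*T[v,u],1e3*f[v,u,2]) for u in range(254,314,4)])
E
```

```text
side [0.066 0.652 0.767] s 0.4946045438135748 t -0.5988657684253836
188 ['-25/165/-1', '-34/160/-3', '-38/147/2', '-49/144/0', '-56/135/1', '-66/131/0', '-74/124/0', '-81/116/1', '-92/113/-1', '-100/105/0', '-108/99/0', '-116/92/0', '-101/60/29', '-106/51/31', '-115/46/30']
192 ['-13/149/1', '-21/141/2', '-28/133/3', '-39/130/0', '-47/124/0', '-54/116/2', '-65/112/-1', '-73/105/0', '-79/97/1', '-88/92/0', '-76/61/27', '-80/51/32', '-91/48/28', '-103/46/23', '-117/46/16']
196 ['-5/137/0', '-13/131/0', '-22/126/-1', '-28/115/2', '-38/112/0', '-45/104/0', '-52/96/3', '-61/91/1', '-10/13/81', '-18/7/81', '-21/-1/86', '-73/42/29', '-89/45/18', '-102/45/11', '-112/40/10']
200 ['4/123/0', '-3/117/0', '-11/110/0', '-19/104/0', '-27/97/1', '-35/91/1', '12/13/81', '7/5/84', '0/0/85', '-7/-4/83', '-16/-9/82', '-23/-14/82', '-87/42/8', '-94/35/9', '-103/30/8']
204 ['15/108/3', '5/104/1', '-2/98/0', '-12/94/-1', '34/15/79', '29/6/83', '21/2/82', '15/-4/84', '7/-9/83', '0/-14/82', '-9/-17/80', '-18/-20/76', '-27/-23/74', '-84/23/9', '-93/19/7']
208 ['23/96/3', '-3304/4869/-5295', '46/29/64', '32/3
[... 1040 characters left out ...]
32', '-7/-23/9', '0/-46/31', '-6/-51/31', '-17/-53/26', '-22/-61/30']
232 ['76/22/9', '68/18/8', '61/11/9', '54/5/10', '45/0/8', '42/-10/16', '36/-17/17', '38/-34/32', '15/-21/7', '23/-45/32', '15/-50/31', '9/-56/32', '0/-60/29', '-10/-61/24', '-21/-63/18']
236 ['83/12/9', '76/6/8', '69/0/10', '60/-3/8', '53/-9/8', '46/-15/8', '39/-21/9', '31/-26/8', '37/-48/30', '30/-53/29', '23/-59/30', '14/-62/27', '2/-63/20', '-7/-65/16', '-23/-61/3']
240 ['91/1/9', '83/-3/9', '76/-9/9', '68/-14/8', '61/-19/8', '53/-25/8', '60/-48/32', '52/-53/30', '45/-58/30', '38/-64/31', '26/-63/23', '13/-63/14', '0/-61/4', '-8/-65/2', '-18/-68/-1']
top [0.423 0.039 1.012] s -0.01899864617784442 t -0.10958361611586259
```

The mouth faces the blue jar: depth at that end shows interior wall points. So lane +y = U. Next is a planning helper; the plan is to hook shut fingers into the mouth at about 40° tilt, then raise it along an arc.

```bash
cat >> h.py <<'E'
def tgt(s,t,z,tilt,sg):  # tilt>0: hand leans to +U, pointing -U/down at elevation 90-tilt
    a=np.radians(tilt); x=np.r_[-U*np.sin(a),-np.cos(a)]; y=sg*np.r_[N,0]; 
    return np.r_[L+s*U+t*N,z],np.c_[x,y,np.cross(x,y)]
def plan(rows,sg):
    o=bot.observe(); R0=Ro.from_euler("xyz",o["tool_rot"]).as_matrix(); p0=np.array(o["position"])
    d=p0[:2]-L; print("t",round(o["clock"],2),"s,t,z mm",np.round(1e3*np.r_[d@U,d@N,p0[2]],1),"F",np.round(o["force"],1),"w",round(o["grip_width"],3),"q",np.round(o["qpos"],2))
    x=R0[:,0]; print("tilt",round(np.degrees(np.arctan2(-x[:2]@U,-x[2])),1))
    for r in rows:
        p,R=tgt(*r,sg); print(r,"xyz",np.round(R0.T@(p-p0)/.4,3),"w",np.round(Ro.from_matrix(R0.T@R).as_rotvec()/2/np.pi,4))
E
python3 - <<'E'
from h import *
o=bot.observe();print(np.round(Ro.from_euler("xyz",o["tool_rot"]).as_matrix(),2))
for sg in (1,-1): plan([(-.1,0,.25,0,),(.12,0,.25,0),(.12,0,.25,50)],sg)
E
```

```text
[[ 0.    0.24 -0.97]
 [ 0.   -0.97 -0.24]
 [-1.   -0.   -0.  ]]
t 0.9 s,t,z mm [-711.2 -227.8  231.3] F [-0.9  0.3 -0.3] w 0.086 q [ 1.26  0.52 -0.04  1.6   0.02  1.02 -0.11]
tilt -0.0
(-0.1, 0, 0.25, 0) xyz [-0.047 -1.101 -1.203] w [-0.1748 -0.      0.    ]
(0.12, 0, 0.25, 0) xyz [-0.047 -1.591 -1.453] w [-0.1748 -0.      0.    ]
(0.12, 0, 0.25, 50) xyz [-0.047 -1.591 -1.453] w [-0.1631 -0.1243  0.0761]
t 0.9 s,t,z mm [-711.2 -227.8  231.3] F [-0.9  0.3 -0.3] w 0.086 q [ 1.26  0.52 -0.04  1.6   0.02  1.02 -0.11]
tilt -0.0
(-0.1, 0, 0.25, 0) xyz [-0.047 -1.101 -1.203] w [0.3252 0.     0.    ]
(0.12, 0, 0.25, 0) xyz [-0.047 -1.591 -1.453] w [0.3252 0.     0.    ]
(0.12, 0, 0.25, 50) xyz [-0.047 -1.591 -1.453] w [0.3011 0.0859 0.1404]
```

Call:
servo_tool --targets '[{"x": -0.04,"y": -0.9,"z": -0.82,"wx": -0.1},{"x": -0.04,"y": -0.9,"z": -0.82,"wx": -0.1},{"x": -0.04,"y": -0.9,"z": -0.82,"wx": -0.1},{"x": -0.04,"y": -0.9,"z": -0.82,"wx": -0.1},{"x": -0.04,"y": -0.9,"z": -0.82,"wx": -0.1},{"x": -0.04,"y": -0.9,"z": -0.82,"wx": -0.1},{"x": -0.04,"y": -0.9,"z": -0.82,"wx": -0.1},{"x": -0.04,"y": -0.9,"z": -0.82,"wx": -0.1},{"x": -0.04,"y": -0.9,"z": -0.82,"wx": -0.1},{"x": -0.04,"y": -0.9,"z": -0.82,"wx": -0.1}]' --grip -1

```text
$.targets[0]: bad value
```

```bash
python3 -c "
from h import *
plan([(.12,0,.25,0),(.13,0,.20,50)],1)"
```

```text
t 0.9 s,t,z mm [-711.2 -227.8  231.3] F [-0.9  0.3 -0.3] w 0.086 q [ 1.26  0.52 -0.04  1.6   0.02  1.02 -0.11]
tilt -0.0
(0.12, 0, 0.25, 0) xyz [-0.047 -1.591 -1.453] w [-0.1748 -0.      0.    ]
(0.13, 0, 0.2, 50) xyz [ 0.078 -1.613 -1.464] w [-0.1631 -0.1243  0.0761]
```

Call:
servo_tool --targets '[{"x": -0.04,"y": -0.9,"z": -0.82,"wx": -0.1,"wy": 0,"wz": 0},{"x": -0.04,"y": -0.9,"z": -0.82,"wx": -0.1,"wy": 0,"wz": 0},{"x": -0.04,"y": -0.9,"z": -0.82,"wx": -0.1,"wy": 0,"wz": 0},{"x": -0.04,"y": -0.9,"z": -0.82,"wx": -0.1,"wy": 0,"wz": 0},{"x": -0.04,"y": -0.9,"z": -0.82,"wx": -0.1,"wy": 0,"wz": 0},{"x": -0.04,"y": -0.9,"z": -0.82,"wx": -0.1,"wy": 0,"wz": 0},{"x": -0.04,"y": -0.9,"z": -0.82,"wx": -0.1,"wy": 0,"wz": 0},{"x": -0.04,"y": -0.9,"z": -0.82,"wx": -0.1,"wy": 0,"wz": 0},{"x": -0.04,"y": -0.9,"z": -0.82,"wx": -0.1,"wy": 0,"wz": 0},{"x": -0.04,"y": -0.9,"z": -0.82,"wx": -0.1,"wy": 0,"wz": 0}]' --grip -1

```text
clock: 2.15
position: [0.3813, -0.1799, 0.2473]
tool_rot: [0.276, 1.57, -1.998]
force: [-0.3, -0.4, 0.4]
grip_width: 0.0002
```

```bash
python3 -c "
from h import *
plan([(.12,0,.25,0),(.13,0,.20,50)],1)"
```

```text
t 2.15 s,t,z mm [-241.8  -99.7  247.3] F [-0.3 -0.4  0.4] w 0.0 q [ 0.67  0.2  -0.42  2.07  0.1   0.9  -0.51]
tilt 0.0
(0.12, 0, 0.25, 0) xyz [-0.007 -0.187 -0.919] w [-0.0748  0.     -0.    ]
(0.13, 0, 0.2, 50) xyz [ 0.118 -0.199 -0.942] w [-0.0699 -0.1362  0.0326]
```

Now to s=.13, z=.2 with the 50° tilt; at that height the path is clear of everything.

Call:
servo_tool --targets '[{"x": 0,"y": -0.1,"z": -0.46,"wx": -0.035,"wy": -0.068,"wz": 0.016},{"x": 0,"y": -0.1,"z": -0.46,"wx": -0.035,"wy": -0.068,"wz": 0.016},{"x": 0,"y": -0.1,"z": -0.46,"wx": -0.035,"wy": -0.068,"wz": 0.016},{"x": 0.1,"y": -0.2,"z": -0.94,"wx": -0.07,"wy": -0.136,"wz": 0.033},{"x": 0.1,"y": -0.2,"z": -0.94,"wx": -0.07,"wy": -0.136,"wz": 0.033},{"x": 0.1,"y": -0.2,"z": -0.94,"wx": -0.07,"wy": -0.136,"wz": 0.033},{"x": 0.1,"y": -0.2,"z": -0.94,"wx": -0.07,"wy": -0.136,"wz": 0.033},{"x": 0.1,"y": -0.2,"z": -0.94,"wx": -0.07,"wy": -0.136,"wz": 0.033},{"x": 0.1,"y": -0.2,"z": -0.94,"wx": -0.07,"wy": -0.136,"wz": 0.033},{"x": 0.1,"y": -0.2,"z": -0.94,"wx": -0.07,"wy": -0.136,"wz": 0.033}]'

```text
clock: 3.4
position: [0.5635, 0.1565, 0.2081]
tool_rot: [0.004, 0.699, -1.802]
force: [-0.2, -1.0, -0.3]
grip_width: 0.0001
```

```bash
python3 -c "
from h import *
plan([(.085,-.002,.10,50),(.027,-.002,.042,50),(.027,-.002,.058,50)],1)
im,d=bot.grab_frame('side');save('side1.png',im)"
```

```text
t 3.4 s,t,z mm [ 1.276e+02 -1.000e-01  2.081e+02] F [-0.2 -1.  -0.3] w 0.0 q [-0.4   0.89 -0.46  1.34  0.74  1.83 -1.22]
tilt 50.0
(0.085, -0.002, 0.1, 50) xyz [ 0.255 -0.006 -0.138] w [-0.0005 -0.0001 -0.0002]
(0.027, -0.002, 0.042, 50) xyz [ 0.46  -0.006 -0.156] w [-0.0005 -0.0001 -0.0002]
(0.027, -0.002, 0.058, 50) xyz [ 0.434 -0.006 -0.126] w [-0.0005 -0.0001 -0.0002]
```

View pics/side1.png

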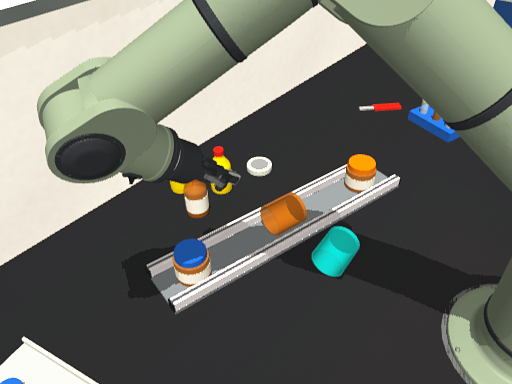

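```bash
python3 - <<'E'
from h import *
for c in ("side","top"):
    im,d=bot.grab_frame(c); p=pts(c,d>0,d,bot.get_calibration(c))
    s=(p[:,:2]-L)@U;t=(p[:,:2]-L)@N;z=p[:,2]
    # relative to TCP along tool: behind b, perpendicular lower w
    ds=s-.1276;dz=z-.208; a=np.radians(50); b=ds*np.sin(a)+dz*np.cos(a); w=ds*np.cos(a)-dz*np.sin(a)
    k=(z>.14)&(abs(t)<.2)&(s>.05)
    for lo in np.arange(0,.5,.03):
        m=k&(b>=lo)&(b<lo+.03)
        if m.sum()>5: print(c,round(lo,2),m.sum(),"w",np.round(np.percentile(w[m],[1,99]),3),"t",np.round(np.percentile(t[m],[1,99]),3),"s",s[m].min().round(3),s[m].max().round(3),"zmin",z[m].min().round(3))
E
```

```text
side 0.0 104 w [-0.011  0.011] t [-0.016  0.006] s 0.125 0.153 zmin 0.203
side 0.03 78 w [-0.014  0.009] t [-0.039  0.033] s 0.144 0.176 zmin 0.223
side 0.06 219 w [-0.017  0.016] t [-0.062  0.041] s 0.167 0.203 zmin 0.239
side 0.09 371 w [-0.02   0.019] t [-0.062  0.007] s 0.187 0.223 zmin 0.254
side 0.12 409 w [-0.038  0.031] t [-0.039  0.001] s 0.206 0.263 zmin 0.274
side 0.15 701 w [-0.313  0.03 ] t [-0.174 -0.001] s 0.051 0.28 zmin 0.282
side 0.18 743 w [-0.319  0.039] t [-0.196  0.003] s 0.062 0.315 zmin 0.303
side 0.21 1320 w [-0.303  0.041] t [-0.182 -0.002] s 0.09 0.342 zmin 0.309
side 0.24 2599 w [-0.293  0.042] t [-0.178 -0.028] s 0.119 0.352 zmin 0.325
side 0.27 4681 w [-0.271  0.044] t [-0.163 -0.041] s 0.155 0.394 zmin 0.353
side 0.3 6250 w [-0.245  0.061] t [-0.126 -0.035] s 0.195 0.423 zmin 0.353
side 0.33 5567 w [-0.181  0.062] t [-0.084  0.014] s 0.258 0.441 zmin 0.367
side 0.36 4076 w [-0.082  0.048] t [-0.072  0.043] s 0.347 0.445 zmin 0.395
top 0.0 129 w [-0.013  0.   ] t [-0.015  0.013] s 0.123 0.15 zmin 0.214
top 0.03 322 w [-0.016  0.01 ] t [-0.035  0.034] s 0.143 0.179 zmin 0.227
top 0.06 461 w [-0.02  0.01] t [-0.041  0.056] s 0.165 0.196 zmin 0.238
top 0.09 635 w [-0.021  0.004] t [-0.048  0.057] s 0.185 0.213 zmin 0.26
top 0.12 346 w [-0.04  -0.008] t [-0.033  0.035] s 0.203 0.233 zmin 0.289
top 0.15 343 w [-0.04  -0.008] t [-0.018  0.034] s 0.218 0.264 zmin 0.315
top 0.18 252 w [-0.049 -0.014] t [0.001 0.044] s 0.243 0.28 zmin 0.341
top 0.21 346 w [-0.317 -0.015] t [-0.079  0.042] s 0.105 0.302 zmin 0.35
top 0.24 3516 w [-0.438 -0.032] t [-0.195  0.032] s 0.05 0.309 zmin 0.38
top 0.27 9485 w [-0.44  -0.063] t [-0.199  0.033] s 0.053 0.345 zmin 0.387
top 0.3 8579 w [-0.435 -0.046] t [-0.198  0.047] s 0.077 0.374 zmin 0.418
top 0.33 2883 w [-0.402 -0.028] t [-0.177  0.057] s 0.118 0.389 zmin 0.422
top 0.36 1489 w [-0.085  0.007] t [-0.07   0.053] s 0.346 0.437 zmin 0.431
```

Call:
servo_tool --targets '[{"x": 0.12,"y": -0.006,"z": -0.08,"wx": 0,"wy": 0,"wz": 0},{"x": 0.255,"y": -0.006,"z": -0.14,"wx": 0,"wy": 0,"wz": 0},{"x": 0.255,"y": -0.006,"z": -0.14,"wx": 0,"wy": 0,"wz": 0},{"x": 0.255,"y": -0.006,"z": -0.14,"wx": 0,"wy": 0,"wz": 0},{"x": 0.3,"y": -0.006,"z": -0.144,"wx": 0,"wy": 0,"wz": 0},{"x": 0.35,"y": -0.006,"z": -0.147,"wx": 0,"wy": 0,"wz": 0},{"x": 0.4,"y": -0.006,"z": -0.151,"wx": 0,"wy": 0,"wz": 0},{"x": 0.44,"y": -0.006,"z": -0.155,"wx": 0,"wy": 0,"wz": 0},{"x": 0.46,"y": -0.006,"z": -0.156,"wx": 0,"wy": 0,"wz": 0},{"x": 0.46,"y": -0.006,"z": -0.156,"wx": 0,"wy": 0,"wz": 0}]'

```text
clock: 4.8
position: [0.5383, 0.0594, 0.0418]
tool_rot: [0.004, 0.699, -1.802]
force: [-0.3, 0.8, 0.5]
grip_width: 0.0001
```

```bash
python3 - <<'E'
from h import *
# arc rows: contact radius vector from heel
rows=[(.027,-.002,.050,50)]
r=np.array([.079,.072])
for a in range(5,61,5):
    c,s_=np.cos(np.radians(a)),np.sin(np.radians(a)); q=np.array([[c,-s_],[s_,c]])@r-r
    rows.append((round(.027+q[0],4),-.002,round(.050+q[1],4),50))
plan(rows,1)
im,d=bot.grab_frame('side');save('side2.png',cv2.resize(im[150:290,180:380],None,fx=3,fy=3))
E
```

```text
t 4.8 s,t,z mm [27.4 -2.2 41.8] F [-0.3  0.8  0.5] w 0.0 q [-0.3   1.03 -0.42  1.58  0.84  1.52 -1.37]
tilt 50.0
(0.027, -0.002, 0.05, 50) xyz [-0.013  0.001  0.016] w [-0.0004 -0.0001 -0.0002]
(np.float64(0.0204), -0.002, np.float64(0.0566), 50) xyz [-0.011  0.001  0.04 ] w [-0.0004 -0.0001 -0.0002]
(np.float64(0.0133), -0.002, np.float64(0.0626), 50) xyz [-0.007  0.001  0.063] w [-0.0004 -0.0001 -0.0002]
(np.float64(0.0057), -0.002, np.float64(0.068), 50) xyz [-0.001  0.001  0.085] w [-0.0004 -0.0001 -0.0002]
(np.float64(-0.0024), -0.002, np.float64(0.0727), 50) xyz [0.007 0.001 0.107] w [-0.0004 -0.0001 -0.0002]
(np.float64(-0.0108), -0.002, np.float64(0.0766), 50) xyz [0.017 0.001 0.128] w [-0.0004 -0.0001 -0.0002]
(np.float64(-0.0196), -0.002, np.float64(0.0799), 50) xyz [0.029 0.001 0.149] w [-0.0004 -0.0001 -0.0002]
(np.float64(-0.0286), -0.002, np.float64(0.0823), 50) xyz [0.042 0.001 0.168] w [-0.0004 -0.0001 -0.0002]
(np.float64(-0.0378), -0.002, np.float64(0.0839), 50) xyz [0.057 0.001 0.185] w [-0.0004 -0.0001 -0.0002]
(np.float64(-0.0471), -0.002, np.float64(0.0848), 50) xyz [0.073 0.001 0.202] w [-0.0004 -0.0001 -0.0002]
(np.float64(-0.0564), -0.002, np.float64(0.0848), 50) xyz [0.091 0.001 0.217] w [-0.0004 -0.0001 -0.0002]
(np.float64(-0.0657), -0.002, np.float64(0.084), 50) xyz [0.11  0.001 0.231] w [-0.0004 -0.0001 -0.0002]
(np.float64(-0.0749), -0.002, np.float64(0.0824), 50) xyz [0.13  0.001 0.242] w [-0.0004 -0.0001 -0.0002]
```

View pics/side2.png

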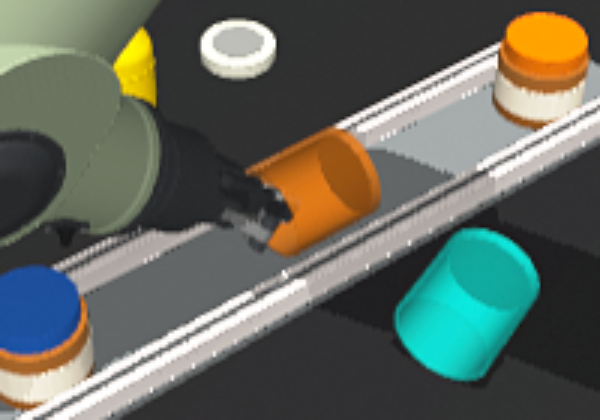

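The fingertips are in the mouth (crop ~(275,215)), no contact force. Tip the first half slowly.

Call:
servo_tool --targets '[{"x": -0.013,"y": 0,"z": 0.016,"wx": 0,"wy": 0,"wz": 0},{"x": -0.012,"y": 0,"z": 0.028,"wx": 0,"wy": 0,"wz": 0},{"x": -0.011,"y": 0,"z": 0.04,"wx": 0,"wy": 0,"wz": 0},{"x": -0.009,"y": 0,"z": 0.052,"wx": 0,"wy": 0,"wz": 0},{"x": -0.007,"y": 0,"z": 0.063,"wx": 0,"wy": 0,"wz": 0},{"x": -0.004,"y": 0,"z": 0.074,"wx": 0,"wy": 0,"wz": 0},{"x": -0.001,"y": 0,"z": 0.085,"wx": 0,"wy": 0,"wz": 0},{"x": 0.003,"y": 0,"z": 0.096,"wx": 0,"wy": 0,"wz": 0},{"x": 0.007,"y": 0,"z": 0.107,"wx": 0,"wy": 0,"wz": 0},{"x": 0.007,"y": 0,"z": 0.107,"wx": 0,"wy": 0,"wz": 0}]'

```text
clock: 6.1
position: [0.5316, 0.0308, 0.0732]
tool_rot: [0.005, 0.699, -1.801]
force: [-0.0, -0.7, 0.4]
grip_width: 0.0004
```

```bash
python3 - <<'E'
from h import *
rows=[]
r=np.array([.079,.072])
for a in range(20,71,5):
    c,s_=np.cos(np.radians(a)),np.sin(np.radians(a)); q=np.array([[c,-s_],[s_,c]])@r-r
    rows.append((float(round(.027+q[0],4)),-.002,float(round(.050+q[1],4)),50))
plan(rows,1)
im,d=bot.grab_frame('side');save('side3.png',cv2.resize(im[150:290,180:380],None,fx=3,fy=3))
E
```

```text
t 6.1 s,t,z mm [-2.1 -2.2 73.2] F [-0.  -0.7  0.4] w 0.0 q [-0.26  0.96 -0.42  1.64  0.85  1.51 -1.35]
tilt 49.9
(-0.0024, -0.002, 0.0727, 50) xyz [ 0.001  0.    -0.   ] w [-0.0005 -0.0002 -0.0003]
(-0.0108, -0.002, 0.0766, 50) xyz [0.011 0.    0.021] w [-0.0005 -0.0002 -0.0003]
(-0.0196, -0.002, 0.0799, 50) xyz [0.023 0.001 0.041] w [-0.0005 -0.0002 -0.0003]
(-0.0286, -0.002, 0.0823, 50) xyz [0.036 0.001 0.06 ] w [-0.0005 -0.0002 -0.0003]
(-0.0378, -0.002, 0.0839, 50) xyz [0.051 0.001 0.078] w [-0.0005 -0.0002 -0.0003]
(-0.0471, -0.002, 0.0848, 50) xyz [0.067 0.001 0.095] w [-0.0005 -0.0002 -0.0003]
(-0.0564, -0.002, 0.0848, 50) xyz [0.085 0.001 0.11 ] w [-0.0005 -0.0002 -0.0003]
(-0.0657, -0.002, 0.084, 50) xyz [0.104 0.001 0.123] w [-0.0005 -0.0002 -0.0003]
(-0.0749, -0.002, 0.0824, 50) xyz [0.125 0.001 0.135] w [-0.0005 -0.0002 -0.0003]
(-0.0839, -0.002, 0.08, 50) xyz [0.146 0.001 0.145] w [-0.0005 -0.0002 -0.0003]
(-0.0926, -0.002, 0.0769, 50) xyz [0.167 0.001 0.153] w [-0.0005 -0.0002 -0.0003]
```

View pics/side3.png

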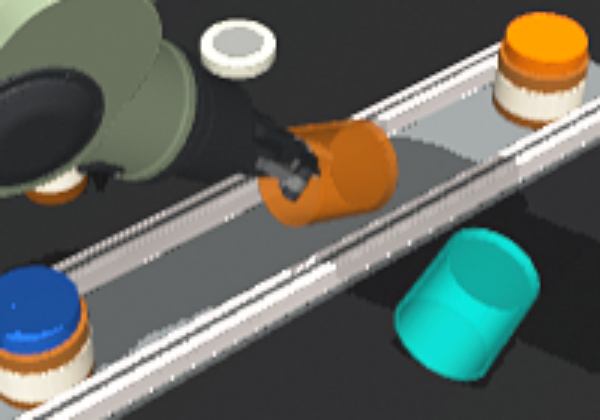

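The jar is pivoting: mouth lower-left at crop (290,200), underside at (365,160). Continue past the balance point.

Call:
servo_tool --targets '[{"x": 0.005,"y": 0,"z": 0.012,"wx": 0,"wy": 0,"wz": 0},{"x": 0.011,"y": 0,"z": 0.023,"wx": 0,"wy": 0,"wz": 0},{"x": 0.016,"y": 0,"z": 0.033,"wx": 0,"wy": 0,"wz": 0},{"x": 0.022,"y": 0,"z": 0.043,"wx": 0,"wy": 0,"wz": 0},{"x": 0.028,"y": 0,"z": 0.053,"wx": 0,"wy": 0,"wz": 0},{"x": 0.035,"y": 0,"z": 0.063,"wx": 0,"wy": 0,"wz": 0},{"x": 0.042,"y": 0,"z": 0.072,"wx": 0,"wy": 0,"wz": 0},{"x": 0.05,"y": 0,"z": 0.08,"wx": 0,"wy": 0,"wz": 0},{"x": 0.058,"y": 0,"z": 0.088,"wx": 0,"wy": 0,"wz": 0},{"x": 0.066,"y": 0,"z": 0.096,"wx": 0,"wy": 0,"wz": 0},{"x": 0.066,"y": 0,"z": 0.096,"wx": 0,"wy": 0,"wz": 0}]'

```text
clock: 7.52
position: [0.5211, -0.0132, 0.0857]
tool_rot: [0.005, 0.699, -1.802]
force: [0.3, -0.2, 4.9]
grip_width: 0.0002
```

```bash
python3 - <<'E'
from h import *
plan([(-.0564,-.002,.087,50),(-.0657,-.002,.088,50),(-.0749,-.002,.088,50),(-.09,-.002,.088,50)],1)
im,d=bot.grab_frame('side');save('side4.png',cv2.resize(im[150:290,180:380],None,fx=3,fy=3))
E
```

```text
t 7.53 s,t,z mm [-47.3  -2.2  85.7] F [ 0.3 -0.2  4.9] w 0.0 q [-0.2   0.91 -0.42  1.72  0.87  1.47 -1.34]
tilt 49.9
(-0.0564, -0.002, 0.087, 50) xyz [0.015 0.001 0.017] w [-0.0005 -0.0001 -0.0003]
(-0.0657, -0.002, 0.088, 50) xyz [0.032 0.001 0.034] w [-0.0005 -0.0001 -0.0003]
(-0.0749, -0.002, 0.088, 50) xyz [0.049 0.001 0.049] w [-0.0005 -0.0001 -0.0003]
(-0.09, -0.002, 0.088, 50) xyz [0.078 0.001 0.073] w [-0.0005 -0.0001 -0.0003]
```

View pics/side4.png

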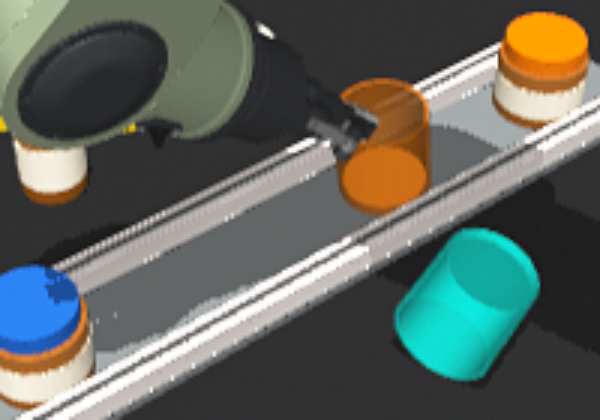

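The jar already stands upright at crop (385,150). The tool reads 5 N upwards, so the fingers lean on its rim. Raise straight up.

Call:
servo_tool --targets '[{"x": -0.016,"y": 0,"z": 0.019,"wx": 0,"wy": 0,"wz": 0},{"x": -0.05,"y": 0,"z": 0.06,"wx": 0,"wy": 0,"wz": 0},{"x": -0.12,"y": 0,"z": 0.143,"wx": 0,"wy": 0,"wz": 0},{"x": -0.19,"y": 0,"z": 0.226,"wx": 0,"wy": 0,"wz": 0},{"x": -0.24,"y": 0,"z": 0.287,"wx": 0,"wy": 0,"wz": 0},{"x": -0.24,"y": 0,"z": 0.287,"wx": 0,"wy": 0,"wz": 0}]'

```text
clock: 8.32
position: [0.5211, -0.0127, 0.2384]
tool_rot: [0.01, 0.702, -1.798]
force: [-0.7, 0.0, -0.7]
grip_width: 0.0002
```

```bash
cat >> h.py <<'E'
def measure(lo,hi):
    for c in ("side","top"):
        im,d=bot.grab_frame(c); q=pts(c,d>0,d,bot.get_calibration(c)); s=(q[:,:2]-L)@U; t=(q[:,:2]-L)@N
        for a,b,nm in ((-.30,-.18,"orange"),(lo,hi,"jar"),(.205,.32,"blue")):
            w=(abs(t)<.048)&(s>a)&(s<b)&(q[:,2]>.074)&(q[:,2]<.1)
            if w.sum()>20:
                xy=np.c_[s[w],t[w]].astype(np.float32); (cc,r)=cv2.minEnclosingCircle(xy)
                print(c,nm,w.sum(),"circle mm",np.round(1e3*np.array(cc),1),round(r*1e3,1),"s",np.round(1e3*np.percentile(s[w],[1,99]),1),"z99",np.round(np.percentile(q[w,2],99),4))
E
python3 - <<'E'
from h import *
measure(-.17,.15)
plan([(-.155,0,.2,0)],1)
E
```

```text
side orange 390 circle mm [-245.     2.1] 35.9 s [-277.6 -211.1] z99 0.0824
side jar 366 circle mm [-69.7  -1.5] 39.6 s [-105.3  -31.5] z99 0.0897
side blue 702 circle mm [2.522e+02 1.000e-01] 35.0 s [220.8 285.1] z99 0.0835
top orange 584 circle mm [-246.6    0. ] 34.2 s [-278.1 -214.6] z99 0.0838
top jar 157 circle mm [-71.3  -1.3] 38.0 s [-107.5  -34.6] z99 0.0915
t 8.43 s,t,z mm [-47.4  -2.9 235.9] F [-0.7 -0.1 -0.7] w -0.0 q [-0.17  0.68 -0.45  1.68  0.79  1.64 -1.16]
tilt 49.9
(-0.155, 0, 0.2, 0) xyz [0.264 0.007 0.105] w [-0.0004  0.1386 -0.0006]
```

Call:
servo_tool --targets '[{"x": 0.264,"y": 0.007,"z": 0.105,"wx": 0,"wy": 0.1386,"wz": 0},{"x": 0.264,"y": 0.007,"z": 0.105,"wx": 0,"wy": 0.1386,"wz": 0},{"x": 0.264,"y": 0.007,"z": 0.105,"wx": 0,"wy": 0.1386,"wz": 0},{"x": 0.264,"y": 0.007,"z": 0.105,"wx": 0,"wy": 0.1386,"wz": 0},{"x": 0.264,"y": 0.007,"z": 0.105,"wx": 0,"wy": 0.1386,"wz": 0},{"x": 0.264,"y": 0.007,"z": 0.105,"wx": 0,"wy": 0.1386,"wz": 0},{"x": 0.264,"y": 0.007,"z": 0.105,"wx": 0,"wy": 0.1386,"wz": 0},{"x": 0.264,"y": 0.007,"z": 0.105,"wx": 0,"wy": 0.1386,"wz": 0}]' --grip -0.06

```text
clock: 9.43
position: [0.4985, -0.1171, 0.1998]
tool_rot: [1.394, 1.567, -0.407]
force: [-0.0, -0.2, -0.5]
grip_width: 0.0403
```

```bash
python3 - <<'E'
from h import *
plan([(-.155,0,.1,0),(-.155,0,.026,0),(-.115,0,.026,0)],1)
E
```

```text
t 9.43 s,t,z mm [-153.5   -0.2  199.8] F [-0.  -0.2 -0.5] w 0.04 q [ 0.63  0.45 -0.67  1.91  0.36  0.9  -0.45]
tilt 0.0
(-0.155, 0, 0.1, 0) xyz [ 0.249 -0.     0.004] w [ 0.0004  0.0001 -0.0006]
(-0.155, 0, 0.026, 0) xyz [ 0.434 -0.001  0.003] w [ 0.0004  0.0001 -0.0006]
(-0.115, 0, 0.026, 0) xyz [ 0.434 -0.001 -0.097] w [ 0.0004  0.0001 -0.0006]
```

Call:
servo_tool --targets '[{"x": 0.12,"y": 0,"z": 0.004,"wx": 0,"wy": 0,"wz": 0},{"x": 0.24,"y": 0,"z": 0.004,"wx": 0,"wy": 0,"wz": 0},{"x": 0.32,"y": 0,"z": 0.004,"wx": 0,"wy": 0,"wz": 0},{"x": 0.38,"y": 0,"z": 0.004,"wx": 0,"wy": 0,"wz": 0},{"x": 0.41,"y": 0,"z": 0.004,"wx": 0,"wy": 0,"wz": 0},{"x": 0.434,"y": 0,"z": 0.004,"wx": 0,"wy": 0,"wz": 0},{"x": 0.434,"y": 0,"z": 0.004,"wx": 0,"wy": 0,"wz": 0}]'

```text
clock: 10.3
position: [0.4989, -0.1186, 0.0261]
tool_rot: [1.344, 1.567, -0.456]
force: [1.0, -0.8, -0.7]
grip_width: 0.0403
```

```bash
python3 - <<'E'
from h import *
plan([(-.115,0,.026,0),(-.08,0,.026,0)],1)
measure(-.13,.15)
im,d=bot.grab_frame('side');save('side5.png',cv2.resize(im[110:310,140:420],None,fx=2.5,fy=2.5))
E
```

```text
t 10.3 s,t,z mm [-154.9    0.5   26.1] F [ 1.  -0.8 -0.7] w 0.04 q [ 0.48  0.71 -0.49  2.01  0.62  0.56 -0.67]
tilt 0.0
(-0.115, 0, 0.026, 0) xyz [ 0.    -0.001 -0.1  ] w [ 0.0005  0.0001 -0.0006]
(-0.08, 0, 0.026, 0) xyz [ 0.    -0.001 -0.187] w [ 0.0005  0.0001 -0.0006]
side orange 336 circle mm [-2.47e+02  2.00e-01] 36.7 s [-277.6 -214.7] z99 0.0832
side jar 361 circle mm [-67.7   0.4] 40.2 s [-105.2  -31.4] z99 0.0905
side blue 704 circle mm [253.3  -0.7] 35.3 s [220.6 284.5] z99 0.0834
top jar 180 circle mm [-71.1  -1.4] 37.8 s [-107.4  -34.4] z99 0.0913
top blue 535 circle mm [250.4  -0.3] 34.1 s [217.7 281.9] z99 0.0845
```

View pics/side5.png

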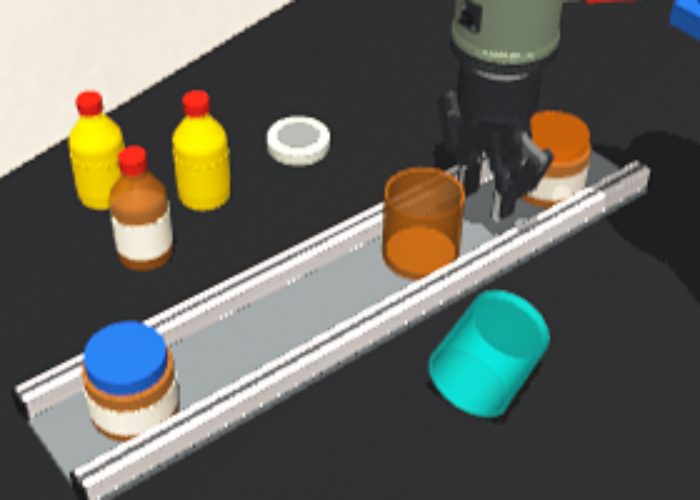

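The jar stands upright at (423,225), the fingers are behind it at (495,190), nothing else has moved. Push gently.

Call:
servo_tool --targets '[{"x": 0,"y": 0,"z": -0.04,"wx": 0,"wy": 0,"wz": 0},{"x": 0,"y": 0,"z": -0.07,"wx": 0,"wy": 0,"wz": 0},{"x": 0,"y": 0,"z": -0.085,"wx": 0,"wy": 0,"wz": 0},{"x": 0,"y": 0,"z": -0.1,"wx": 0,"wy": 0,"wz": 0},{"x": 0,"y": 0,"z": -0.115,"wx": 0,"wy": 0,"wz": 0},{"x": 0,"y": 0,"z": -0.13,"wx": 0,"wy": 0,"wz": 0},{"x": 0,"y": 0,"z": -0.15,"wx": 0,"wy": 0,"wz": 0},{"x": 0,"y": 0,"z": -0.17,"wx": 0,"wy": 0,"wz": 0},{"x": 0,"y": 0,"z": -0.19,"wx": 0,"wy": 0,"wz": 0},{"x": 0,"y": 0,"z": -0.21,"wx": 0,"wy": 0,"wz": 0},{"x": 0,"y": 0,"z": -0.22,"wx": 0,"wy": 0,"wz": 0}]'

```text
clock: 11.82
position: [0.5194, -0.0326, 0.0267]
tool_rot: [1.431, 1.566, -0.369]
force: [0.0, -2.3, 1.6]
grip_width: 0.0402
```

```bash
python3 - <<'E'
from h import *
plan([(.05,0,.026,0),(.1,0,.026,0)],1)
measure(-.06,.2)
E
```

```text
t 11.82 s,t,z mm [-66.6   0.6  26.7] F [ 0.  -2.3  1.6] w 0.04 q [ 0.3   0.72 -0.48  1.99  0.6   0.57 -0.83]
tilt 0.0
(0.05, 0, 0.026, 0) xyz [ 0.002 -0.001 -0.291] w [ 0.0005  0.0001 -0.0007]
(0.1, 0, 0.026, 0) xyz [ 0.002 -0.    -0.416] w [ 0.0005  0.0001 -0.0007]
side orange 391 circle mm [-246.5   -2.1] 37.2 s [-276.7 -212.2] z99 0.0829
side jar 501 circle mm [-33.2   0.7] 52.8 s [-59.   17.9] z99 0.099
side blue 703 circle mm [252.4  -0. ] 34.8 s [220.7 284. ] z99 0.0834
top jar 66 circle mm [-12.   -9.8] 34.8 s [-32.4  15.8] z99 0.0917
top blue 542 circle mm [250.   -0.3] 34.2 s [217.8 282.4] z99 0.0843
```

Call:
servo_tool --targets '[{"x": 0.002,"y": 0,"z": -0.02,"wx": 0,"wy": 0,"wz": 0},{"x": 0.002,"y": 0,"z": -0.05,"wx": 0,"wy": 0,"wz": 0},{"x": 0.002,"y": 0,"z": -0.085,"wx": 0,"wy": 0,"wz": 0},{"x": 0.002,"y": 0,"z": -0.12,"wx": 0,"wy": 0,"wz": 0},{"x": 0.002,"y": 0,"z": -0.155,"wx": 0,"wy": 0,"wz": 0},{"x": 0.002,"y": 0,"z": -0.19,"wx": 0,"wy": 0,"wz": 0},{"x": 0.002,"y": 0,"z": -0.225,"wx": 0,"wy": 0,"wz": 0},{"x": 0.002,"y": 0,"z": -0.26,"wx": 0,"wy": 0,"wz": 0},{"x": 0.002,"y": 0,"z": -0.295,"wx": 0,"wy": 0,"wz": 0},{"x": 0.002,"y": 0,"z": -0.33,"wx": 0,"wy": 0,"wz": 0},{"x": 0.002,"y": 0,"z": -0.36,"wx": 0,"wy": 0,"wz": 0},{"x": 0.002,"y": 0,"z": -0.38,"wx": 0,"wy": 0,"wz": 0}]'

```text
clock: 13.42
position: [0.5543, 0.1152, 0.0261]
tool_rot: [1.366, 1.565, -0.435]
force: [-2.1, -6.6, 10.1]
grip_width: 0.0404
```

```bash
python3 - <<'E'
from h import *
plan([(.118,0,.026,0),(.126,0,.026,0),(.129,0,.026,0)],1)
measure(.08,.205)
E
```

```text
t 13.43 s,t,z mm [85.3  0.5 26.1] F [-2.1 -6.6 10.1] w 0.04 q [ 0.03  0.76 -0.48  1.87  0.57  0.64 -1.04]
tilt 0.1
(0.118, 0, 0.026, 0) xyz [ 0.    -0.001 -0.082] w [ 0.0004  0.0002 -0.0008]
(0.126, 0, 0.026, 0) xyz [ 0.    -0.001 -0.102] w [ 0.0004  0.0002 -0.0008]
(0.129, 0, 0.026, 0) xyz [ 0.    -0.001 -0.109] w [ 0.0004  0.0002 -0.0008]
side orange 388 circle mm [-245.4   -1. ] 36.5 s [-277.2 -211.8] z99 0.0825
side jar 578 circle mm [118.    0.6] 52.6 s [ 82.1 169. ] z99 0.0988
side blue 697 circle mm [2.505e+02 1.000e-01] 35.8 s [220.4 284.8] z99 0.0832
top orange 292 circle mm [-243.1    4.8] 32.7 s [-269.5 -213.8] z99 0.0837
top blue 494 circle mm [250.4  -0.7] 34.1 s [219.7 282.5] z99 0.0844
```

The 10 N upward reading is unexpected, so look before the contact stage.

```bash
python3 - <<'E'
from h import *
im,d=bot.grab_frame('side');save('side6.png',cv2.resize(im[160:310,140:320],None,fx=4,fy=4,interpolation=cv2.INTER_CUBIC))
print(bot.observe()["force"],bot.observe()["moment"])
E
```

```text
[-0.36075579  1.22582077  7.13668341] [ 0.22041816  0.0382169  -0.0388592 ]
```

View pics/side6.png

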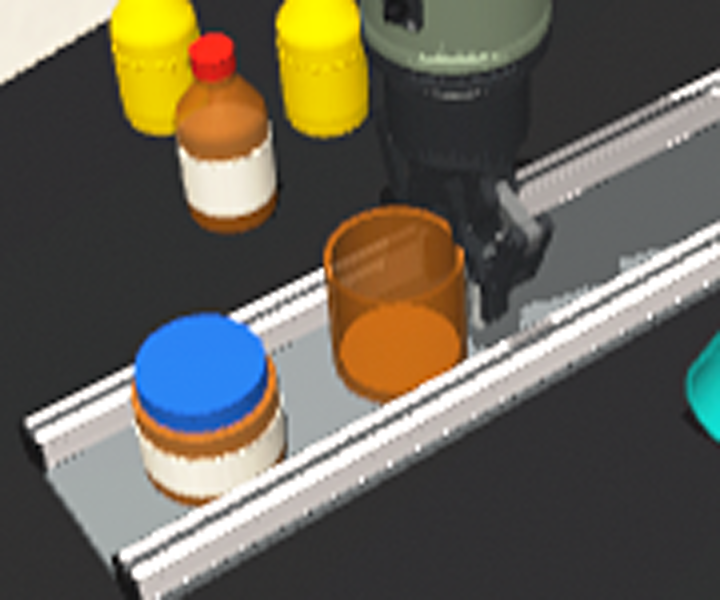

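The jar is upright at (395,310), but the knuckle/body looks close to its rim at (455,245), which would explain the upward force. I back off 10 mm, rise 9 mm, and push again from there.

Call:
servo_tool --targets '[{"x": 0,"y": 0,"z": 0.012,"wx": 0,"wy": 0,"wz": 0},{"x": 0,"y": 0,"z": 0.025,"wx": 0,"wy": 0,"wz": 0},{"x": -0.022,"y": 0,"z": 0.025,"wx": 0,"wy": 0,"wz": 0},{"x": -0.022,"y": 0,"z": 0.025,"wx": 0,"wy": 0,"wz": 0}]'

```text
clock: 14.08
position: [0.5525, 0.1063, 0.0357]
tool_rot: [1.716, 1.564, -0.085]
force: [0.6, 0.5, 0.0]
grip_width: 0.0398
```

```bash
python3 - <<'E'
from h import *
plan([(.09,0,.035,0),(.12,0,.035,0)],1)
measure(.09,.205)
E
```

```text
t 14.07 s,t,z mm [76.3  0.7 35.7] F [0.6 0.5 0. ] w 0.04 q [ 0.05  0.74 -0.49  1.88  0.56  0.65 -1.02]
tilt -0.1
(0.09, 0, 0.035, 0) xyz [ 0.002 -0.002 -0.034] w [ 0.0005 -0.0001 -0.001 ]
(0.12, 0, 0.035, 0) xyz [ 0.002 -0.002 -0.109] w [ 0.0005 -0.0001 -0.001 ]
side orange 385 circle mm [-245.6    0.4] 37.1 s [-276.6 -211.9] z99 0.0826
side jar 452 circle mm [118.8  -0.5] 53.0 s [ 90.6 170.6] z99 0.0917
side blue 705 circle mm [251.5  -0.7] 34.8 s [221.1 284.6] z99 0.0833
top orange 503 circle mm [-2.466e+02  2.000e-01] 33.9 s [-278.2 -214.5] z99 0.0834
top blue 539 circle mm [250.3  -0.3] 34.1 s [217.7 281.8] z99 0.0846
```

Call:
servo_tool --targets '[{"x": 0,"y": 0,"z": -0.015,"wx": 0,"wy": 0,"wz": 0},{"x": 0,"y": 0,"z": -0.025,"wx": 0,"wy": 0,"wz": 0},{"x": 0,"y": 0,"z": -0.035,"wx": 0,"wy": 0,"wz": 0},{"x": 0,"y": 0,"z": -0.045,"wx": 0,"wy": 0,"wz": 0},{"x": 0,"y": 0,"z": -0.055,"wx": 0,"wy": 0,"wz": 0},{"x": 0,"y": 0,"z": -0.065,"wx": 0,"wy": 0,"wz": 0},{"x": 0,"y": 0,"z": -0.075,"wx": 0,"wy": 0,"wz": 0},{"x": 0,"y": 0,"z": -0.085,"wx": 0,"wy": 0,"wz": 0},{"x": 0,"y": 0,"z": -0.095,"wx": 0,"wy": 0,"wz": 0},{"x": 0,"y": 0,"z": -0.105,"wx": 0,"wy": 0,"wz": 0},{"x": 0,"y": 0,"z": -0.109,"wx": 0,"wy": 0,"wz": 0}]'

```text
clock: 15.55
position: [0.5622, 0.1491, 0.0352]
tool_rot: [1.69, 1.565, -0.11]
force: [0.1, -1.5, 0.8]
grip_width: 0.0401
```

```bash
python3 - <<'E'
from h import *
plan([(.126,0,.035,0),(.129,0,.035,0)],1)
measure(.13,.209)
E
```

```text
t 15.55 s,t,z mm [120.2   0.3  35.2] F [ 0.1 -1.5  0.8] w 0.04 q [-0.02  0.77 -0.49  1.83  0.55  0.68 -1.07]
tilt -0.0
(0.126, 0, 0.035, 0) xyz [ 0.001 -0.001 -0.015] w [ 0.0005 -0.0001 -0.0009]
(0.129, 0, 0.035, 0) xyz [ 0.001 -0.001 -0.022] w [ 0.0005 -0.0001 -0.0009]
side orange 383 circle mm [-246.3   -1.4] 37.7 s [-277.1 -211.5] z99 0.0831
side jar 503 circle mm [ 1.522e+02 -1.000e-01] 51.1 s [130.3 202.2] z99 0.0973
side blue 708 circle mm [251.2  -0. ] 35.9 s [220.6 284.9] z99 0.0833
top blue 115 circle mm [260.3 -12. ] 29.1 s [240.6 283.4] z99 0.0839
```

Call:
servo_tool --targets '[{"x": 0,"y": 0,"z": -0.005,"wx": 0,"wy": 0,"wz": 0},{"x": 0,"y": 0,"z": -0.01,"wx": 0,"wy": 0,"wz": 0},{"x": 0,"y": 0,"z": -0.014,"wx": 0,"wy": 0,"wz": 0},{"x": 0,"y": 0,"z": -0.018,"wx": 0,"wy": 0,"wz": 0},{"x": 0,"y": 0,"z": -0.022,"wx": 0,"wy": 0,"wz": 0},{"x": 0,"y": 0,"z": -0.022,"wx": 0,"wy": 0,"wz": 0}]'

```text
clock: 16.4
position: [0.5642, 0.1578, 0.0352]
tool_rot: [1.723, 1.565, -0.078]
force: [0.3, -0.5, -0.2]
grip_width: 0.0405
```

Call:
servo_tool --targets '[{"x": 0,"y": 0,"z": -0.003,"wx": 0,"wy": 0,"wz": 0}]'

```text
clock: 16.52
position: [0.5645, 0.1588, 0.0352]
tool_rot: [1.696, 1.565, -0.104]
force: [-0.7, -0.8, 0.8]
grip_width: 0.0402
```

Call:
servo_tool --targets '[{"x": 0,"y": 0,"z": -0.003,"wx": 0,"wy": 0,"wz": 0}]'

```text
clock: 16.65
position: [0.5647, 0.1601, 0.0352]
tool_rot: [1.703, 1.565, -0.097]
force: [-1.5, -1.2, 0.5]
grip_width: 0.0404
```

```bash
python3 - <<'E'
from h import *
plan([(.132,0,.035,0)],1)
measure(.14,.213)
E
```

```text
t 16.65 s,t,z mm [131.4   0.2  35.2] F [-1.5 -1.2  0.5] w 0.04 q [-0.04  0.77 -0.49  1.82  0.55  0.69 -1.08]
tilt -0.0
(0.132, 0, 0.035, 0) xyz [ 0.    -0.001 -0.001] w [ 0.0005 -0.0001 -0.0009]
side orange 389 circle mm [-245.2   -0. ] 35.7 s [-277.  -211.1] z99 0.0831
side jar 522 circle mm [163.2  -0.5] 51.0 s [140.7 212.5] z99 0.0989
side blue 779 circle mm [242.9  -3.9] 44.0 s [206.6 284.7] z99 0.0893
```

Call:
servo_tool --targets '[{"x": 0,"y": 0,"z": -0.003,"wx": 0,"wy": 0,"wz": 0},{"x": 0,"y": 0,"z": -0.005,"wx": 0,"wy": 0,"wz": 0}]'

```text
clock: 17.0
position: [0.5651, 0.1616, 0.0352]
tool_rot: [1.557, 1.565, -0.244]
force: [-0.7, -5.0, 2.6]
grip_width: 0.0402
```

Call:
servo_tool --targets '[{"x": 0,"y": 0,"z": -0.003,"wx": 0,"wy": 0,"wz": 0}]'

```text
clock: 17.12
position: [0.5653, 0.1621, 0.0351]
tool_rot: [1.344, 1.565, -0.457]
force: [-1.9, -5.9, 3.3]
grip_width: 0.04
```

```bash
python3 - <<'E'
from h import *
plan([(.1,0,.035,0)],1)
measure(.14,.213)
E
```

```text
t 17.12 s,t,z mm [133.5   0.3  35.1] F [-1.9 -5.9  3.3] w 0.04 q [-0.04  0.77 -0.49  1.81  0.55  0.69 -1.08]
tilt 0.1
(0.1, 0, 0.035, 0) xyz [ 0.    -0.001  0.084] w [ 0.0005  0.0002 -0.0009]
side orange 386 circle mm [-245.8    1.3] 37.1 s [-276.3 -210.8] z99 0.0832
side jar 497 circle mm [164.2   0.8] 51.3 s [141.7 212.2] z99 0.0982
side blue 782 circle mm [242.8  -3.1] 44.8 s [206.9 285.4] z99 0.0893
```

Contact: the push force jumped from about 1.5 to 6 N and blue moved under 1 mm. Back off and rise.

Call:
servo_tool --targets '[{"x": 0,"y": 0,"z": 0.01,"wx": 0,"wy": 0,"wz": 0},{"x": 0,"y": 0,"z": 0.05,"wx": 0,"wy": 0,"wz": 0},{"x": 0,"y": 0,"z": 0.12,"wx": 0,"wy": 0,"wz": 0},{"x": -0.05,"y": 0,"z": 0.15,"wx": 0,"wy": 0,"wz": 0},{"x": -0.2,"y": 0,"z": 0.25,"wx": 0,"wy": 0,"wz": 0},{"x": -0.35,"y": 0,"z": 0.4,"wx": 0,"wy": 0,"wz": 0},{"x": -0.4,"y": 0,"z": 0.5,"wx": 0,"wy": 0,"wz": 0},{"x": -0.4,"y": 0,"z": 0.6,"wx": 0,"wy": 0,"wz": 0},{"x": -0.4,"y": 0,"z": 0.6,"wx": 0,"wy": 0,"wz": 0}]'

```text
clock: 18.35
position: [0.5092, -0.075, 0.1973]
tool_rot: [1.239, 1.563, -0.567]
force: [0.5, 1.0, -0.3]
grip_width: 0.0403
```

```bash
python3 - <<'E'
from h import *
plan([],1); measure(.12,.213)
np.set_printoptions(precision=3,suppress=True)
for c in ("side","top"):
    im,d=bot.grab_frame(c);save(c+'7.png',im); cal=bot.get_calibration(c)
    for n in ["blue_jar","orange_jar","reagent","white_cap"]:
        for r in bot.trace(c,n)[:3]:
            p=pts(c,r["mask"],d,cal); print(c,n,round(r["confidence"],2),np.median(p,0))
    # rim circle of jar, thin slice at rim, + walls
    q=pts(c,d>0,d,cal); s=(q[:,:2]-L)@U; t=(q[:,:2]-L)@N; w=(s>.12)&(s<.212)&(abs(t)<.045)&(q[:,2]>.084)&(q[:,2]<.096)
    x=np.c_[2*s[w],2*t[w],np.ones(w.sum())]; a=np.linalg.lstsq(x,s[w]**2+t[w]**2,rcond=None)[0]; print("rim fit",w.sum(),a[:2],np.sqrt(a[2]+a[0]**2+a[1]**2))
E
```

```text
t 18.35 s,t,z mm [-110.2    0.5  197.3] F [ 0.5  1.  -0.3] w 0.04 q [ 0.52  0.45 -0.64  1.91  0.35  0.89 -0.53]
tilt 0.2
side orange 381 circle mm [-245.2   -0.8] 35.6 s [-276.8 -211.8] z99 0.0827
side jar 425 circle mm [176.3  -1.4] 39.6 s [141.7 212.5] z99 0.0907
side blue 774 circle mm [242.9  -0.7] 44.3 s [206.9 285.5] z99 0.0894
top jar 199 circle mm [175.1  -0.9] 38.2 s [137.7 211.6] z99 0.0915
top blue 577 circle mm [243.1   1.8] 42.0 s [206.5 282.1] z99 0.0894
side blue_jar 0.95 [0.576 0.29  0.071]
side orange_jar 0.97 [ 0.47  -0.183  0.064]
side reagent 0.85 [0.824 0.107 0.075]
side reagent 0.84 [0.74  0.039 0.068]
side reagent 0.67 [0.721 0.141 0.067]
side white_cap 0.55 [ 0.725 -0.093  0.016]
rim fit 211 [ 0.177 -0.001] 0.035868997053683314
top blue_jar 0.75 [0.587 0.274 0.08 ]
top reagent 0.87 [0.823 0.09  0.084]
top reagent 0.69 [0.74  0.025 0.086]
top reagent 0.63 [0.722 0.124 0.085]
top white_cap 0.84 [ 0.727 -0.101  0.016]
rim fit 150 [ 0.175 -0.001] 0.03584649916949822
```

View pics/side7.png

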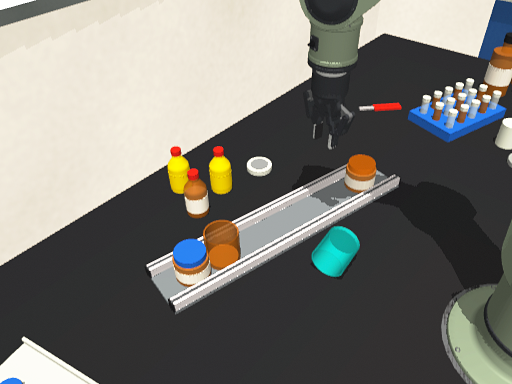

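The open jar stands upright at (222,245), against the blue jar at (192,262). The other items are where they began. Jar centre s≈175.5 mm, blue ≈251 mm, so they are about 76 mm apart: touching, and within the 81 mm limit.

```bash
python3 -c "
from workcell import bot
print(bot.job_done())"
```

```text
the job is handed in; nothing more can be done
None
```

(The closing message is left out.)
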